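# Set the carton jig against its backlash, then tip the carton in

## Robot

A 6-joint arm with a two-finger parallel gripper is mounted at the origin on the work surface. World frame = base frame: x ahead of the robot, y to its left, z up, the work surface at z = 0. Lengths are in m, angles in rad, forces in N, time in s.
With the tool pointing down it reaches from about 0.35 to 0.975 m from the base axis. Payload 4.9 kg.
Tool frame: the origin (TCP) lies at the very end of the fingers, on their centre line; the grasp point (between the pads) lies 19 mm behind it; z points along the fingers, y is the line along which they close (so a half turn about z gives the same grasp; the last joint's range is limited). The gripper opens to 85 mm and grips with 20 to 120 N. Pads are 22 mm wide; open, the fingers measure 114 mm over their backs; the gripper's body (76 mm by 85 mm) begins 54 mm behind the grasp point. The pads swing forward as they close: fully open they stand 13 mm farther back than shut.
Start: joints at [1.108, 0.053, 1.613, -0, 1.476, -0.119], TCP at [0.211, 0.588, 0.231] pointing down, gripper open.
Joint ranges: [-3.01, 3.01], [-1.01, 2.22], [0.06, 2.58], [-1.02, 4.17], [0.09, 2.62], [-3.14, 3.14]. Speed limits (rad/s): [2.57, 2.57, 3.14, 3.14, 3.14, 3.14].

## Interface

Orientations are given as a rotation vector (axis times angle).
In Python, from station import get_obs, get_image, finish_job gives the robot as it stands. The module is installed in compiled form; this text tells all that it offers.
- The arm moves only by the tool carry_out, never from a script. Its argument "rows" is a list of rows, each a list of 7 numbers: the turn, a rotation vector about the tool's x, y, z as a fraction of full scale, then the shift along the tool's x, y, z as a fraction of full scale, then the closure, from -1 (fully open) to 1 (shut). A call has 1 to 5 rows; each row is the pose to reach, as a shift and turn from the pose commanded when the call began, along the tool's axes at that moment, turning the shorter way round; what a row does not reach only later rows make up. Full scale, the value 1, is 300 mm for a shift and pi rad for a turn. A row lasts 1/10 s, in which the tool goes at most 50 mm and 8.59 degrees, less where a joint would pass 70% of its speed; a pose out of reach is approached as far as the arm can. A call with a number of a shift or a turn outside -1 to 1 is refused whole. A call with a gripper value outside its range is refused whole. The fingers move at their own pace and stop on an object; "force" is the grip in N (left out, the last holds). Time passes only in rows, so rows that repeat a pose let the fingers close. It gives the time, the measured TCP pose, the force, the opening and the grip force at its end, in the units of the state.
- get_obs(): the state, without advancing time (a new reading comes with each control period).
- get_image(name): name is "side" or "top" or "wrist"; returns a dict with "img" (480x640x3 uint8, blue, green, red), "mtx" (3x3 intrinsics, pixels), "R" (3x3) and "t" (3): a world point X has camera coordinates R X + t. Camera axes: x right, y down, z forward; pixel columns grow to the right and rows downward; lengths in m; the calibration is good to about 2 mm. The wrist camera is an equidistant fisheye: a pixel r from the principal point sees the ray r / f radians off the axis. A picture is of the moment at which its call begins. There is no depth.
- finish_job(): hands the job in; it is judged then, once.
The state is a dict: "t": time; "q": joint angles; "dq": joint speeds; "effort": joint torques, N m; "tool_pos": TCP position; "tool_rot": TCP orientation; "contact_force": force on the tool from outside, world axes, zero at the start; "wrist_torque": the same for the moment, N m; "opening": finger opening in m; "grip_force": force on a finger pad.
Only numpy, scipy, OpenCV 4.12 (cv2) and the standard library are available. Lean on these libraries where they do the work, as an engineer would, in place of code of your own. Each camera call takes 0.05 s, during which the arm holds its last target. There are 200 camera calls.

## Task

Set the fence of the carton sealing jig with its handwheel: the drive has slack, so turn clockwise until the dial line is well past the index and the fence has opened past its setting, then come back counterclockwise just to the index, so that the slack is taken up in the closing direction, and let go. Then push the standing carton over, away from the robot, so that it lies label up along the bay between fence and rail. Do not push the fence itself, and leave everything else on the bench where it is.

Things in the scene. Friction and masses are not known exactly. Their poses are not given: they have to be found in the camera images.
- jig: Carton sealing jig, fixed, grey base plate 260 (x) x 360 (y, -190 to +170) x 20 mm. Origin on the bench under it; x runs along the bay, away from the robot; y left, z up. Bay floor: the plate's top, z 20. The bay lies between a fixed rail (inner face y = +150, top z 65 mm) and the movable fence; a 30 mm high end stop closes it at x = +117. A gearbox at y about -85 carries the handwheel.
- fence (a joint): Position of the fence along the jig's y in m: 0 = its setting (bay 112 mm wide), positive = closed further towards the rail, negative = opened further. When driven it moves 9.6 mm per rad of handwheel (counterclockwise from above closes). Starts 8 to 17 mm too far closed. Come at the index counterclockwise with slack taken up and it is at 0; come clockwise and it is about 5 mm too closed.
- fence_face (a point): Top of the aluminium fence's bay-side face, at mid-length: 66 mm above the bench, at jig x = 0 and, at its setting, jig y = +38 mm. The fence is 230 mm long, 14 mm thick, 45 mm high.
- handwheel: The handwheel; origin on its axis at the underside of the disc (80 mm above the bench), x towards the dial line. On each reversal it first turns freely (about 1 N at the crank) through about 0.5 rad of slack, then drives the fence (about 4 to 6 N at the crank). At the start the slack may lie anywhere. Friction holds wheel and fence wherever they are left.
- wheel_axis (a point): On the handwheel's vertical axis, at the height of its top face (92 mm above the bench). Aluminium disc of radius 70 mm, 12 mm thick, with a 20 mm radius, 8 mm high hub on it.
- index (a point): Tip of the fixed black index pointer at the wheel's rim, on the jig's +x side of the axis, at radius 70 mm, height 92 mm.
- dial_line (a point): Outer end, on the wheel's rim (radius 70 mm, height 92 mm), of the one long thick black dial line; it turns with the wheel. At the start it stands 0.3 to 1.75 rad counterclockwise (from above) of the index.
- crank (a point): Centre of the top of the black upright crank handle, diameter 28 mm, 60 mm tall (from z 92 to 152 mm), fixed on the wheel 50 mm from the axis, opposite the dial line. It turns with the wheel and does not spin.
- carton: Closed cardboard carton standing on end in the near part of the bay: 56 (x) x 76 (y) x 150 mm (z), 0.25 to 0.5 kg. Origin at the centre of its underside; its x axis points away from the robot along the bay; the white label is on its -x side (towards the robot). Pushed over towards +x it comes to lie on its +x side with its z axis along the bay.
- screwdriver: Bystander: screwdriver lying on the jig's base plate at its right edge (y about -170 mm), 150 mm long, origin near its middle.
- tape_roll: Bystander: cardboard ring core, 90 mm across, 48 mm tall, to the right of the jig. Origin: centre of underside.
- spare_carton: Bystander: closed carton 130 x 170 x 100 mm, left of the jig. Origin: centre of underside.
- glue_bottle: Bystander: bottle 60 mm across, 150 mm tall, right. Origin: centre of underside.
- mug: Bystander: white mug 80 mm across, 90 mm tall, left. Origin: centre of underside.
- drill: Bystander: green cordless drill standing on its battery, 180 mm tall, right. Origin: centre of underside.
Not all that is in view belongs to the job. What is shaped like the carton but yellow is not meant.

How it is judged:
By the outcome, as a careful person would: the job done as asked, in the order asked, and still so for the second after the job is handed in, with the robot touching nothing.
It also fails if it takes over 58 s, if anything falls off the work surface, if the arm or the gripper's body presses on something with over 40 N, if the wrist force passes 120 N, or if a joint passes its speed limit or range.

## Working session

There is one attempt and no reset: what is moved stays moved. The work goes in short steps, Python scripts to look and compute and a tool call to move; the robot and the scene stay as the last step left them, time stands still between calls to the robot, and variables do not carry over. Pictures are saved under pics/ and viewed, at most 10 in all, crops included, and the job is handed in when it is done.

Besides the shell and the picture viewer there is one more tool, called after "Request:" as name(argument=value, ...), one argument or row to a line, values as JSON. carry_out: Moves the arm, as the interface text tells. Shift numbers are shares of 300 mm and turn numbers shares of pi rad, none past 1 either way. Its arguments: {"type":"object","properties":{"rows":{"type":"array"},"force":{"type":"number"}},"required":["rows"]}

```bash
mkdir -p pics
cat > h.py <<'E'
import numpy as np, cv2
from scipy.spatial.transform import Rotation as Ro
from station import get_obs, get_image, finish_job
def ray(c,u,v):
    K=c['mtx'];d=np.linalg.inv(K)@[u,v,1.];R=np.array(c['R']);t=np.array(c['t'])
    return -R.T@t, R.T@d
def onz(c,u,v,z):
    o,d=ray(c,u,v);return o+d*(z-o[2])/d[2]
def proj(c,X):
    p=np.array(c['mtx'])@(np.array(c['R'])@np.array(X)+np.array(c['t']));return p[:2]/p[2]
E
python3 - <<'E'
from h import *
o=get_obs();print({k:np.round(v,3) for k,v in o.items()})
for n in('top','side'):
    c=get_image(n);cv2.imwrite(f'pics/{n}0.png',c['img']);np.savez(n+'0.npz',**c)
    print(n,np.round(ray(c,320,240),3))
E
```

```text
{'t': np.float64(0.0), 'q': array([ 1.108,  0.053,  1.614, -0.   ,  1.476, -0.119]), 'dq': array([-0.   , -0.   , -0.001,  0.002, -0.   ,  0.002]), 'effort': array([ 1.0000e-03, -3.9367e+01, -3.7018e+01,  0.0000e+00,  7.0000e-03,
        0.0000e+00]), 'tool_pos': array([0.21 , 0.588, 0.23 ]), 'tool_rot': array([-5.370e-01, -3.095e+00,  3.000e-03]), 'contact_force': array([-0.147, -0.37 ,  0.903]), 'wrist_torque': array([-0.008,  0.05 ,  0.026]), 'grip_force': np.float64(0.0), 'opening': np.float64(0.086)}
top [[ 0.23  -0.014  1.6  ]
 [ 0.169  0.007 -0.986]]
side [[ 0.127 -0.654  0.797]
 [ 0.382  0.621 -0.685]]
```

View pics/top0.png

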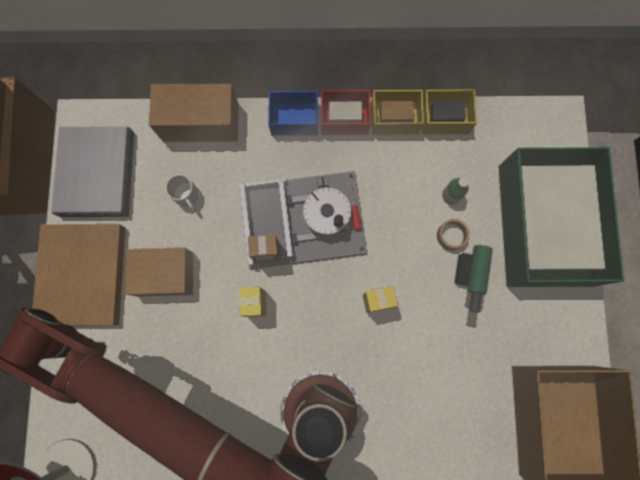

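View pics/side0.png

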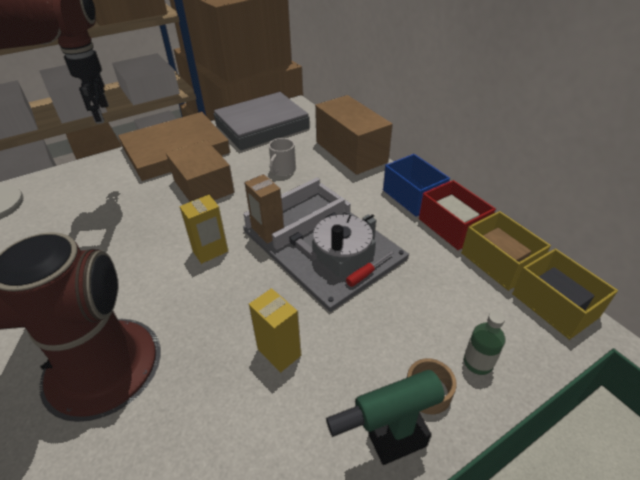

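Top view: brown carton (263,246), the one meant. The lookalikes are yellow, at (250,301) and (382,298), and the brown box at (157,271) is the spare carton. The handwheel is at (327,211) with its crank at about (339,221), and the index is near (323,185). Next is a close crop.

Run:
```python
from h import *
c=dict(np.load('top0.npz'));im=c['img']
cr=cv2.resize(im[165:275,232:372],None,fx=5.6,fy=5.4,interpolation=cv2.INTER_CUBIC)
cv2.imwrite('pics/crop.png',cr)
hsv=cv2.cvtColor(im,cv2.COLOR_BGR2HSV)
g=cv2.cvtColor(im,cv2.COLOR_BGR2GRAY)
# bright disc
m=((g>150)&(hsv[...,1]<40)).astype(np.uint8);m[:180]=0;m[245:]=0;m[:,:298]=0;m[:,356:]=0
pts=cv2.findNonZero(m);print(cv2.minEnclosingCircle(pts),len(pts))
(u,v),r=cv2.minEnclosingCircle(pts);print(onz(c,u,v,.092),np.linalg.norm(onz(c,u+r,v,.092)-onz(c,u,v,.092)))
# dark in wheel
d=(g<60).astype(np.uint8);d[:180]=0;d[245:]=0;d[:,:298]=0;d[:,360:]=0
n,l,s,ce=cv2.connectedComponentsWithStats(d)
for i in range(1,n):
  if s[i,4]>4:print(s[i],ce[i])
```

```text
((326.38043212890625, 210.0), 23.401912689208984) 1288
[ 0.57660542 -0.0218025   0.092     ] 0.0683276644299181
[335 216   7  11  33] [338.60606061 222.54545455]
```

View pics/crop.png

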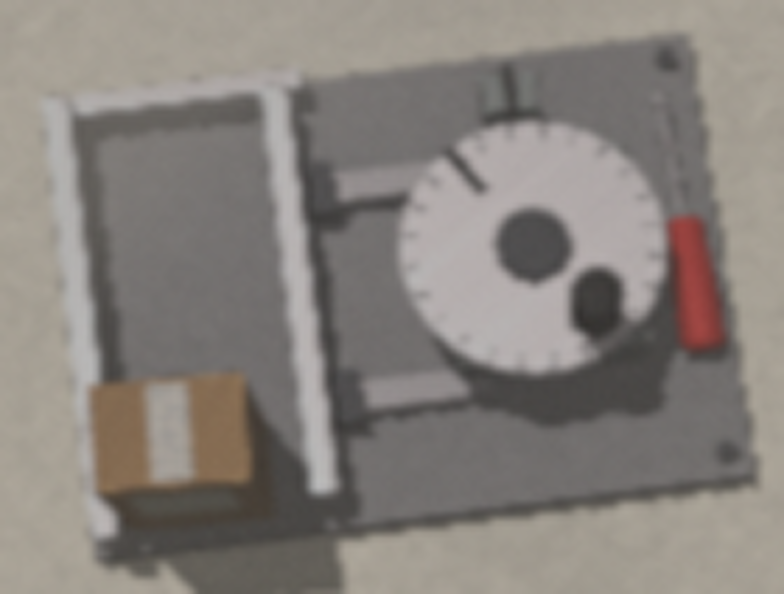

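The crop shows the dial line's outer end at (447,150), index tip at (515,118), crank top at (597,290), wheel centre at (533,246), and carton top centred at (172,432), brown with a white label facing the robot. The screwdriver is close to the wheel at right (695,285).

Run:
```python
from h import *
c=dict(np.load('top0.npz'))
P=lambda x,y,z:onz(c,232+x/5.6-.4,165+y/5.4-.4,z)
pts=dict(dial=(447,150,.092),idx=(515,118,.092),crank=(597,290,.152),ax=(533,246,.092),hub=(534,245,.1),
 c1=(92,390,.17),c2=(245,375,.17),c3=(252,483,.17),c4=(103,487,.17),pTR=(690,35,.02),pBR=(752,480,.02),pBL=(100,560,.02),
 fTop=(275,90,.066),fBot=(322,490,.066),fbTop=(264,90,.066),fbBot=(308,490,.066),rTop=(72,105,.065),rBot=(117,530,.065),sd=(695,285,.035))
W={k:P(*v) for k,v in pts.items()}
yaw=np.arctan2(*(W['pTR']-W['pBR'])[[1,0]]);yaw2=np.arctan2(*(W['fTop']-W['fBot'])[[1,0]]);y3=np.arctan2(*(W['rTop']-W['rBot'])[[1,0]]);
y4=np.arctan2(*(W['pBR']-W['pBL'])[[1,0]])+np.pi/2
print('yaw',yaw,yaw2,y3,y4);yw=np.mean([yaw,yaw2,y3,y4])
R=np.array([[np.cos(yw),-np.sin(yw)],[np.sin(yw),np.cos(yw)]])
org=W['pBR'][:2]-R@[-.13,-.19];print('org',org, W['pTR'][:2]-R@[.13,-.19],W['pBL'][:2]-R@[-.13,.17])
for k,w in W.items():print(k,np.round(w,3),'jig',np.round(R.T@(w[:2]-org),3))
a=lambda k:np.arctan2(*(R.T@(W[k][:2]-W['ax'][:2]))[::-1])
print('angles dial,idx,crank-pi',a('dial'),a('idx'),a('crank')+np.pi, 'rad',[np.linalg.norm(W[k][:2]-W['ax'][:2]) for k in('dial','idx','crank')])
o=get_obs();print(Ro.from_rotvec(o['tool_rot']).as_matrix().round(3))
```

```text
yaw 0.11308441820945545 0.11856289143413482 0.12025148371537077 0.12286028702166663
org [0.56477529 0.06366584] [0.56480044 0.06220194] [0.5641443  0.05652474]
dial [0.63  0.022 0.092] jig [ 0.06  -0.049]
idx [ 0.648 -0.014  0.092] jig [ 0.073 -0.087]
crank [ 0.539 -0.054  0.152] jig [-0.04  -0.114]
ax [ 0.576 -0.023  0.092] jig [ 0.001 -0.087]
hub [ 0.575 -0.023  0.1  ] jig [-0.    -0.088]
c1 [0.484 0.194 0.17 ] jig [-0.064  0.139]
c2 [0.492 0.119 0.17 ] jig [-0.066  0.064]
c3 [0.436 0.115 0.17 ] jig [-0.122  0.066]
c4 [0.434 0.188 0.17 ] jig [-0.115  0.139]
pTR [ 0.716 -0.111  0.02 ] jig [ 0.13  -0.191]
pBR [ 0.458 -0.14   0.02 ] jig [-0.13 -0.19]
pBL [0.415 0.21  0.02 ] jig [-0.131  0.163]
fTop [0.672 0.115 0.066] jig [0.112 0.038]
fBot [0.447 0.088 0.066] jig [-0.114  0.038]
fbTop [0.672 0.121 0.066] jig [0.113 0.044]
fbBot [0.447 0.095 0.066] jig [-0.113  0.045]
rTop [0.664 0.224 0.065] jig [0.118 0.147]
rBot [0.426 0.195 0.065] jig [-0.122  0.147]
sd [ 0.566 -0.111  0.035] jig [-0.019 -0.173]
angles dial,idx,crank-pi 0.5756889588306722 0.006832661778445213 0.5818177281344044 rad [np.float64(0.07005250375918189), np.float64(0.07219068831555404), np.float64(0.048805950278766795)]
[[-0.941  0.337 -0.001]
 [ 0.337  0.941 -0.002]
 [ 0.    -0.002 -1.   ]]
```

Checks pass: dial radius 70 mm, crank radius 49 mm, index about 0 rad, dial about 0.58 rad counterclockwise. Moving to above the crank.

Request:
carry_out(
  rows=[
    [0,0,-0.2,-0.6,-0.565,0,-1],
    [0,0,-0.2,-0.6,-0.565,0,-1],
    [0,0,-0.2,-0.6,-0.565,0,-1],
    [0,0,-0.2,-0.6,-0.565,0,-1],
    [0,0,-0.2,-0.6,-0.565,0,-1],
  ],
  force=40,
)

```text
t: 0.6
tool_pos: [0.3208, 0.3712, 0.2308]
tool_rot: [0.452, -3.108, 0.0]
contact_force: [1.4, 0.1, 0.8]
opening: 0.0856
grip_force: 0.0
```

```bash
cat > go.py <<'E'
import sys
from h import *
# target x y z yaw(of tool y) -> fractions from the present pose
x,y,z,yaw=map(float,sys.argv[1:5]);o=get_obs();T=Ro.from_rotvec(o['tool_rot']);M=T.as_matrix()
s,c=np.sin(yaw),np.cos(yaw);G=np.array([[-s,c,0],[c,s,0],[0,0,-1]])
print('t',o['t'],'pos',o['tool_pos'].round(4),'yaw',round(np.arctan2(M[1,1],M[0,1]),3),'F',o['contact_force'].round(1),'q',o['q'].round(2),'op',o['opening'])
print('turn',(Ro.from_matrix(M.T@G).as_rotvec()/np.pi).round(4),'shift',(M.T@(np.array([x,y,z])-o['tool_pos'])/.3).round(4))
E
python3 go.py .538 -.0545 .20 2.27
```

```text
t 0.6 pos [0.3208 0.3712 0.2308] yaw 1.86 F [1.4 0.1 0.8] q [ 0.71 -0.28  1.92 -0.    1.5  -1.15] op 0.08563480100421428
turn [-0.000e+00 -1.000e-04 -1.306e-01] shift [-0.2896 -1.5665  0.1028]
```

Request:
carry_out(
  rows=[
    [0,0,-0.13,-0.16,-0.87,0,-1],
    [0,0,-0.13,-0.16,-0.87,0,-1],
    [0,0,-0.13,-0.16,-0.87,0,-1],
    [0,0,-0.13,-0.16,-0.87,0,-1],
    [0,0,-0.13,-0.16,-0.87,0,-1],
  ],
)

```text
t: 1.1
tool_pos: [0.4239, 0.1667, 0.231]
tool_rot: [-1.068, 2.954, 0.0]
contact_force: [1.2, 0.2, -0.5]
opening: 0.0855
grip_force: 0.0
```

```bash
python3 go.py .538 -.0545 .20 2.27
```

```text
t 1.1 pos [0.4239 0.1667 0.231 ] yaw 2.265 F [ 1.2  0.2 -0.5] q [ 0.21 -0.37  1.99  0.    1.52 -2.05] op 0.08547877755309809
turn [ 0.      0.     -0.0017] shift [ 0.1794 -0.8101  0.1034]
```

Request:
carry_out(
  rows=[
    [0,0,0,0.18,-0.81,0.03,-1],
    [0,0,0,0.18,-0.81,0.06,-1],
    [0,0,0,0.18,-0.81,0.09,-1],
    [0,0,0,0.18,-0.81,0.1,-1],
    [0,0,0,0.18,-0.81,0.1,-1],
  ],
)

```text
t: 1.6
tool_pos: [0.5373, -0.0541, 0.2009]
tool_rot: [-1.066, 2.955, 0.0]
contact_force: [0.4, 0.2, -0.6]
opening: 0.0854
grip_force: 0.0
```

Request:
carry_out(
  rows=[
    [0,0,0,0,0,0,-1],
    [0,0,0,0,0,0,-1],
  ],
)

```text
t: 1.8
tool_pos: [0.5366, -0.0528, 0.2004]
tool_rot: [1.063, -2.954, -0.003]
contact_force: [-0.5, -0.7, 0.9]
opening: 0.0854
grip_force: 0.0
```

```bash
python3 go.py .538 -.0545 .112 2.27; python3 -c "
from h import *
c=get_image('wrist');cv2.imwrite('pics/w1.png',c['img']);print(c['mtx'],ray(c,320,240))"
```

```text
t 1.8 pos [ 0.5366 -0.0528  0.2004] yaw 2.262 F [-0.5 -0.7  0.9] q [-0.24 -0.13  1.84  0.    1.43 -2.5 ] op 0.0853586126985232
turn [ 0.0007 -0.0004 -0.0027] shift [-0.0005 -0.008   0.2946]
[[371.64829954   0.         320.61969814]
 [  0.         371.64829954 242.16484006]
 [  0.           0.           1.        ]] (array([ 0.4797478 , -0.10164078,  0.34226969]), array([ 0.22603376,  0.18636957, -0.95614425]))
```

View pics/w1.png

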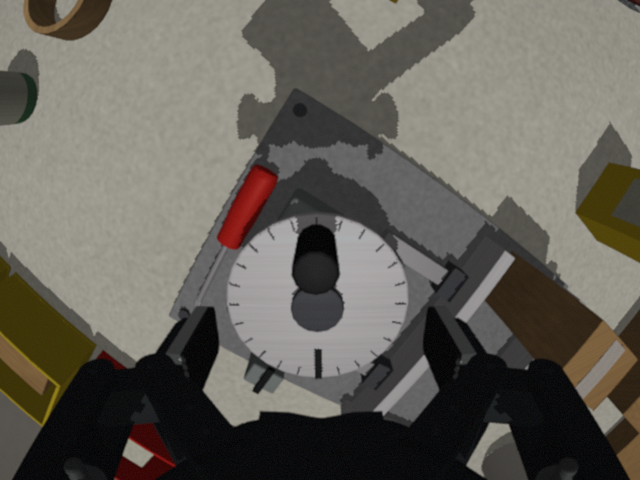

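The wrist view shows the crank top at (316,270), centred between the fingers (about x 320), with the dial line straight opposite at (318,362). Descend and grip.

Request:
carry_out(
  rows=[
    [0,0,0,0,-0.008,0.1,-1],
    [0,0,0,0,-0.008,0.2,-1],
    [0,0,0,0,-0.008,0.29,-1],
    [0,0,0,0,-0.008,0.29,0],
    [0,0,0,0,-0.008,0.29,0.6],
  ],
)

```text
t: 2.35
tool_pos: [0.5383, -0.0527, 0.115]
tool_rot: [-1.069, 2.954, 0.0]
contact_force: [-0.0, 0.3, 0.4]
opening: 0.0588
grip_force: 0.0
```

Request:
carry_out(
  rows=[
    [0,0,0,0,0,0,1],
    [0,0,0,0,0,0,1],
    [0,0,0,0,0,0,1],
    [0,0,0,0,0,0,1],
    [0,0,0,0,0,0,1],
  ],
)

```text
t: 2.85
tool_pos: [0.5399, -0.054, 0.117]
tool_rot: [-1.066, 2.952, -0.002]
contact_force: [-1.1, 2.1, 6.9]
opening: 0.0272
grip_force: 39.8
```

```bash
cat > arc.py <<'E'
import sys
from h import *
# rows for turning the wheel by total angle (ccw +) in n rows about axis, in present tool axes
tot=float(sys.argv[1]);n=int(sys.argv[2]);ax=np.array([.576,-.023]);o=get_obs();M=Ro.from_rotvec(o['tool_rot']).as_matrix()
p=o['tool_pos'];r=p[:2]-ax;w=np.arctan2(r[1],r[0])
print('t',o['t'],'pos',p.round(4),'r',np.linalg.norm(r).round(4),'dial vs index ~',round((w-.118)%(2*np.pi)-np.pi,3),'F',o['contact_force'].round(1),'tau',o['wrist_torque'].round(2),'op',round(float(o['opening']),4),'g',o['grip_force'],'j6',o['q'][5].round(2))
for i in range(1,n+1):
    a=tot*i/n;q=ax+Ro.from_euler('z',a).as_matrix()[:2,:2]@r
    print('turnz',round(-a/np.pi,4),'shift',(M.T@np.append(q-p[:2],0)/.3).round(3))
E
python3 arc.py -.6 5
```

```text
t 2.85 pos [ 0.5399 -0.054   0.117 ] r 0.0476 dial vs index ~ 0.592 F [-1.1  2.1  6.9] tau [0.18 0.17 0.06] op 0.0272 g 39.77915346622467 j6 -2.5
turnz 0.0382 shift [-0.001  0.019 -0.   ]
turnz 0.0764 shift [-0.004  0.038 -0.   ]
turnz 0.1146 shift [-0.009  0.056 -0.   ]
turnz 0.1528 shift [-0.017  0.074 -0.   ]
turnz 0.191 shift [-0.026  0.09  -0.   ]
```

Request:
carry_out(
  rows=[
    [0,0,0.038,-0.001,0.019,0,1],
    [0,0,0.076,-0.004,0.038,0,1],
    [0,0,0.115,-0.009,0.056,0,1],
    [0,0,0.153,-0.017,0.074,0,1],
    [0,0,0.191,-0.026,0.09,0,1],
  ],
)

```text
t: 3.35
tool_pos: [0.5285, -0.0273, 0.117]
tool_rot: [-0.141, 3.135, 0.001]
contact_force: [-0.9, 4.6, 8.0]
opening: 0.027
grip_force: 39.9
```

```bash
python3 arc.py -.6 5
```

```text
t 3.35 pos [ 0.5285 -0.0273  0.117 ] r 0.0477 dial vs index ~ -0.029 F [-0.9  4.6  8. ] tau [0.53 0.11 0.6 ] op 0.027 g 39.85536575317383 j6 -1.85
turnz 0.0382 shift [-0.001  0.019  0.   ]
turnz 0.0764 shift [-0.005  0.038  0.   ]
turnz 0.1146 shift [-0.01   0.056  0.   ]
turnz 0.1528 shift [-0.018  0.073  0.   ]
turnz 0.191 shift [-0.028  0.09   0.   ]
```

Request:
carry_out(
  rows=[
    [0,0,0.038,-0.001,0.019,0,1],
    [0,0,0.076,-0.004,0.038,0,1],
    [0,0,0.115,-0.009,0.056,0,1],
    [0,0,0.153,-0.017,0.074,0,1],
    [0,0,0.191,-0.026,0.09,0,1],
  ],
)

```text
t: 3.85
tool_pos: [0.534, 0.0015, 0.117]
tool_rot: [0.791, 3.037, 0.006]
contact_force: [1.6, 9.0, 5.6]
opening: 0.0268
grip_force: 40.0
```

Request:
carry_out(
  rows=[
    [0,0,0.038,-0.001,0.019,0,1],
    [0,0,0.076,-0.004,0.038,0,1],
    [0,0,0.115,-0.009,0.056,0,1],
    [0,0,0.153,-0.017,0.074,0,1],
    [0,0,0.191,-0.026,0.09,0,1],
  ],
)

```text
t: 4.35
tool_pos: [0.5548, 0.0222, 0.1171]
tool_rot: [1.653, 2.669, 0.011]
contact_force: [6.5, 11.9, 3.6]
opening: 0.0269
grip_force: 40.0
```

```bash
python3 arc.py .6 5
python3 - <<'E'
from h import *
c=get_image('top');np.savez('top1.npz',**c)
s=get_image('side')
w=cv2.resize(c['img'][165:275,232:372],None,fx=5,fy=5,interpolation=cv2.INTER_CUBIC)
cv2.imwrite('pics/t1.png',w)
E
```

```text
t 4.35 pos [0.5548 0.0222 0.1171] r 0.0499 dial vs index ~ -1.25 F [ 6.5 11.9  3.6] tau [ 1.13 -0.21  0.76] op 0.0269 g 40.00956058502197 j6 -0.56
turnz -0.0382 shift [-0.001 -0.02  -0.   ]
turnz -0.0764 shift [-0.004 -0.04  -0.   ]
turnz -0.1146 shift [-0.009 -0.059 -0.   ]
turnz -0.1528 shift [-0.017 -0.077 -0.001]
turnz -0.191 shift [-0.027 -0.095 -0.001]
```

View pics/t1.png

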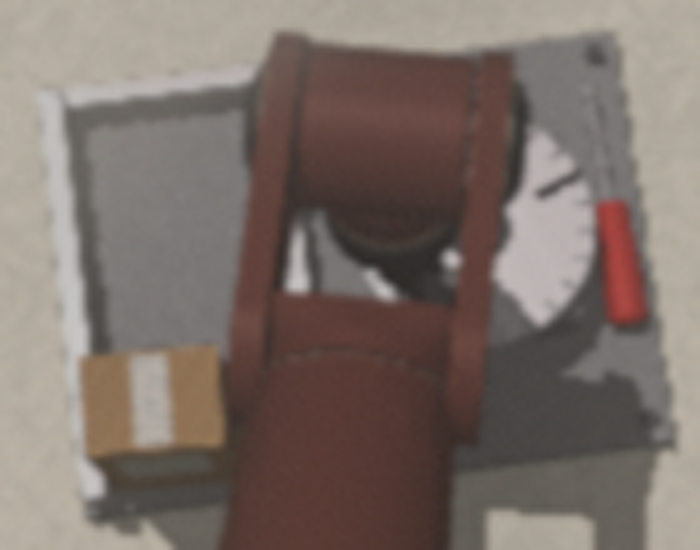

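The dial line's outer end is at crop (580,175), about 1.2 rad clockwise past the index, and the fence has opened. Coming back counterclockwise.

Request:
carry_out(
  rows=[
    [0,0,-0.038,-0.001,-0.019,0,1],
    [0,0,-0.076,-0.004,-0.039,0,1],
    [0,0,-0.115,-0.009,-0.058,0,1],
    [0,0,-0.153,-0.017,-0.076,0,1],
    [0,0,-0.191,-0.027,-0.093,0,1],
  ],
)

```text
t: 4.95
tool_pos: [0.534, 0.0014, 0.117]
tool_rot: [0.777, 3.037, 0.009]
contact_force: [8.4, 9.2, 1.8]
opening: 0.0271
grip_force: 40.0
```

Request:
carry_out(
  rows=[
    [0,0,-0.038,-0.001,-0.019,0,1],
    [0,0,-0.076,-0.004,-0.039,0,1],
    [0,0,-0.11,-0.008,-0.055,0,1],
    [0,0,-0.13,-0.012,-0.065,0,1],
    [0,0,-0.13,-0.012,-0.065,0,1],
  ],
)

```text
t: 5.45
tool_pos: [0.5284, -0.0179, 0.117]
tool_rot: [0.151, 3.128, 0.005]
contact_force: [8.3, 8.1, -0.3]
opening: 0.0272
grip_force: 39.5
```

```bash
python3 arc.py .15 3
python3 - <<'E'
from h import *
c=get_image('wrist');cv2.imwrite('pics/w2.png',c['img']);np.savez('w2.npz',**c)
c=get_image('side');np.savez('s2.npz',**c)
E
```

```text
t 5.45 pos [ 0.5284 -0.0179  0.117 ] r 0.0479 dial vs index ~ -0.224 F [ 8.3  8.1 -0.3] tau [ 0.77 -1.14  0.44] op 0.0272 g 39.53925848007202 j6 -1.65
turnz -0.0159 shift [-0.    -0.008 -0.   ]
turnz -0.0318 shift [-0.001 -0.016 -0.   ]
turnz -0.0477 shift [-0.002 -0.024 -0.   ]
```

View pics/w2.png

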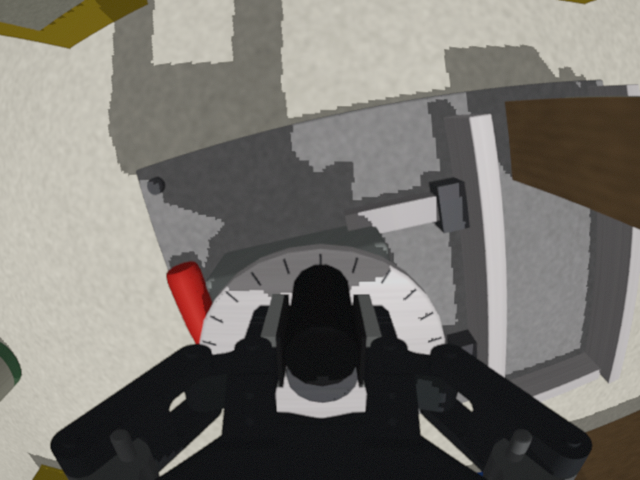

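The wrist view hides the dial line, but the wheel ticks are visible. The one at (320,258) lies opposite the line.

Run:
```python
from h import *
c=dict(np.load('w2.npz'))
def fz(u,v,z):
    K=c['mtx'];d=np.array([u-K[0,2],v-K[1,2]]);r=np.hypot(*d);th=r/K[0,0]
    v3=np.append(d/r*np.sin(th),np.cos(th));R=c['R'];o=-R.T@c['t'];w=R.T@v3;return (o+w*(z-o[2])/w[2])[:2]
P=[(320,252),(285,259),(356,258),(250,273),(391,271),(219,290),(419,289)]
Q=np.array([fz(*p,.092) for p in P]);ax=[.576,-.023]
for p,q in zip(P,Q):
    d=q-ax;print(p,q.round(4),round(np.hypot(*d),4),'deg from index+180:',round(np.degrees((np.arctan2(d[1],d[0])-.118)%(2*np.pi)-np.pi),2))
s=dict(np.load('s2.npz'))
u,v=proj(s,[.648,-.014,.092]);print(u,v)
im=s['img'][int(v)-45:int(v)+45,int(u)-85:int(u)+35]
cv2.imwrite('pics/s2.png',cv2.resize(im,None,fx=6,fy=6,interpolation=cv2.INTER_CUBIC))
```

```text
(320, 252) [ 0.5113 -0.0162] 0.0651 deg from index+180: -12.72
(285, 259) [ 0.5132 -0.0333] 0.0636 deg from index+180: 2.52
(356, 258) [0.516  0.0006] 0.0645 deg from index+180: -28.24
(250, 273) [ 0.5189 -0.0514] 0.0638 deg from index+180: 19.71
(391, 271) [0.5246 0.0174] 0.0654 deg from index+180: -44.9
(219, 290) [ 0.5268 -0.0691] 0.0675 deg from index+180: 36.37
(419, 289) [0.5361 0.0316] 0.0677 deg from index+180: -60.61
363.89745591539776 220.15525551986573
```

View pics/s2.png

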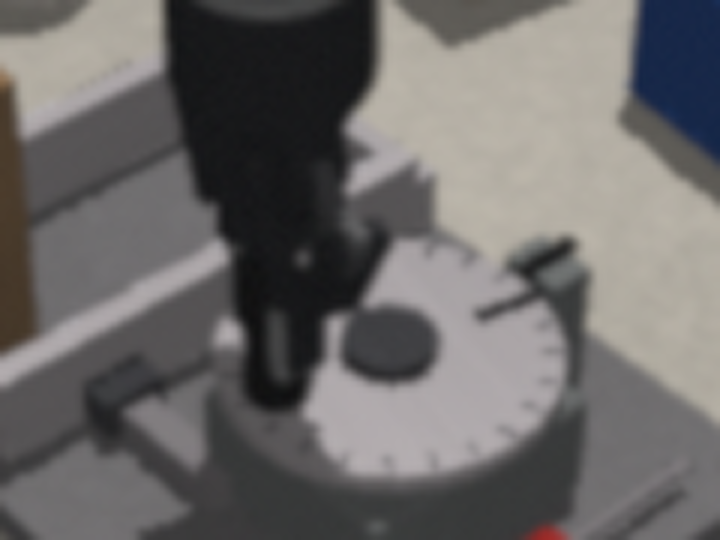

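Side crop: the dial line runs from (480,315) to its outer end at (537,289), and the index tip is at about (517,268). The line is slightly clockwise of the index.

```bash
python3 - <<'E'
from h import *
s=dict(np.load('s2.npz'));f=lambda x,y,z=.092:onz(s,278+x/6-.4,175+y/6-.4,z)[:2]
d,di,i,hub=f(537,289),f(480,315),f(517,268),f(391,337,.1)
print(d,i,hub)
an=lambda a,b:np.arctan2(*(a-b)[::-1])
for ax in(np.array([.576,-.023]),hub):print(an(d,ax)-an(i,ax),an(d,ax)-.118,an(i,ax)-.118,np.linalg.norm(d-ax))
print(an(d,di)-.118)
E
python3 arc.py .2 5
```

```text
[ 0.64868896 -0.02607173] [ 0.64972325 -0.01113828] [ 0.57771781 -0.0249208 ]
-0.2017615174095414 -0.16023343816709015 0.04152807924245125 0.07275383668546338
-0.20533742915163922 -0.13421543372160744 0.07112199543003178 0.070980482538142
-0.10913792631405256
t 5.55 pos [ 0.5284 -0.0179  0.1171] r 0.0478 dial vs index ~ -0.225 F [9.5 7.4 0.4] tau [ 0.75 -1.18  0.44] op 0.0271 g 39.51236128807068 j6 -1.65
turnz -0.0127 shift [-0.    -0.006 -0.   ]
turnz -0.0255 shift [-0.    -0.013 -0.   ]
turnz -0.0382 shift [-0.001 -0.019 -0.   ]
turnz -0.0509 shift [-0.002 -0.025 -0.   ]
turnz -0.0637 shift [-0.003 -0.032 -0.   ]
```

Request:
carry_out(
  rows=[
    [0,0,-0.012,0,-0.006,0,1],
    [0,0,-0.024,0,-0.012,0,1],
    [0,0,-0.04,-0.001,-0.02,0,1],
    [0,0,-0.057,-0.002,-0.029,0,1],
    [0,0,-0.057,-0.002,-0.029,0,1],
  ],
)

```text
t: 6.05
tool_pos: [0.5285, -0.0267, 0.117]
tool_rot: [-0.128, 3.128, 0.004]
contact_force: [10.4, 7.8, -0.4]
opening: 0.0269
grip_force: 39.4
```

```bash
python3 arc.py .1 2
python3 - <<'E'
from h import *
s=get_image('side');np.savez('s3.npz',**s)
im=s['img'][195:250,325:385]
cv2.imwrite('pics/s3.png',cv2.resize(im,None,fx=10,fy=10,interpolation=cv2.INTER_CUBIC))
E
```

```text
t 6.05 pos [ 0.5285 -0.0267  0.117 ] r 0.0477 dial vs index ~ -0.041 F [10.4  7.8 -0.4] tau [ 0.79 -1.39  0.35] op 0.0269 g 39.41016733646393 j6 -1.85
turnz -0.0159 shift [-0.    -0.008 -0.   ]
turnz -0.0318 shift [-0.001 -0.016 -0.   ]
```

View pics/s3.png

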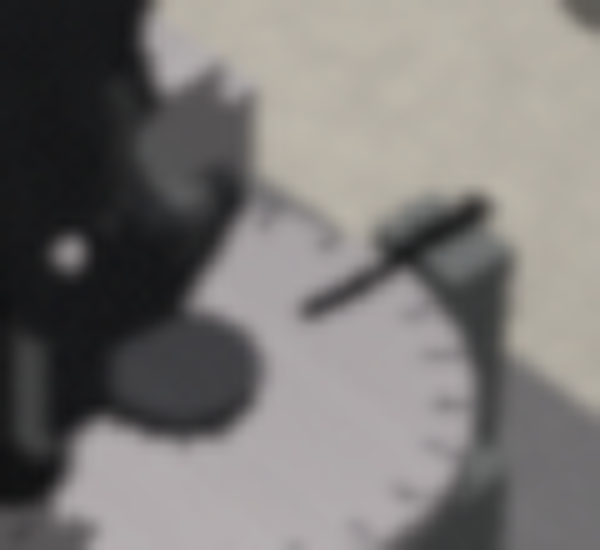

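The line and index now look nearly continuous, from index outer end (485,207) through the junction (395,258) to the line's inner end (308,310). A quick numeric check follows.

```bash
cat > al.py <<'E'
import sys
from h import *
def al(s):
    g=cv2.cvtColor(s['img'],cv2.COLOR_BGR2GRAY).astype(float)
    def line(a,b):
        out=[]
        for k in np.linspace(0,1,9):
            p=np.array(a)*(1-k)+np.array(b)*k   # full px; scan along column for dark centroid
            vs=np.arange(p[1]-3.5,p[1]+3.6,.25)
            vals=cv2.remap(g.astype(np.float32),np.full((1,len(vs)),p[0],np.float32),vs[None].astype(np.float32),cv2.INTER_LINEAR)[0]
            w=np.clip(np.percentile(vals,60)-15-vals,0,None);out.append(onz(s,p[0],(vs*w).sum()/w.sum(),.092)[:2])
        return np.array(out)
    f=lambda x,y:(325+x/10-.4,195+y/10-.4)
    L=line(f(318,304),f(380,268));I=line(f(415,247),f(475,213))
    ax=np.array([.5765,-.0235]);
    for n,A in(('line',L),('index',I)):
        d=A-ax;print(n,'jig angle',np.round(np.arctan2(d[:,1],d[:,0])-.118,3),'r',np.round(np.hypot(*d.T)[[0,-1]],3),'dir',round(np.arctan2(*(A[-1]-A[0])[::-1])-.118,3))
    c=np.polyfit(L[:,0],L[:,1],1);ci=np.polyfit(I[:,0],I[:,1],1)
    print('offset at rim (line-index, mm)',1e3*(np.polyval(c,.646)-np.polyval(ci,.646)))
if __name__=='__main__':
    al(dict(np.load(sys.argv[1])) if len(sys.argv)>1 else get_image('side'))
E
python3 al.py s3.npz
```

```text
line jig angle [-0.012 -0.017 -0.021 -0.024 -0.023 -0.022 -0.022 -0.021 -0.012] r [0.046 0.066] dir -0.012
index jig angle [-0.004  0.008  0.009  0.007  0.004  0.001 -0.001 -0.002 -0.004] r [0.078 0.099] dir -0.003
offset at rim (line-index, mm) -2.14161705997213
```

About 0.025 rad short. Small final nudge, then release.

Request:
carry_out(
  rows=[
    [0,0,-0.004,0,-0.002,0,1],
    [0,0,-0.008,0,-0.004,0,1],
    [0,0,-0.008,0,-0.004,0,1],
    [0,0,-0.008,0,-0.004,0,1],
  ],
)

```text
t: 6.5
tool_pos: [0.5286, -0.0277, 0.117]
tool_rot: [-0.166, 3.126, 0.003]
contact_force: [10.9, 7.0, -0.5]
opening: 0.0272
grip_force: 39.4
```

```bash
python3 al.py; python3 arc.py .1 1
```

```text
line jig angle [ 0.012  0.012  0.006  0.004  0.    -0.001 -0.     0.007  0.037] r [0.047 0.069] dir 0.09
index jig angle [-0.004  0.008  0.009  0.007  0.004  0.001 -0.001 -0.002 -0.004] r [0.078 0.099] dir -0.004
offset at rim (line-index, mm) 0.37354265477613363
t 6.55 pos [ 0.5286 -0.0277  0.117 ] r 0.0477 dial vs index ~ -0.02 F [11.4  7.9  0.3] tau [ 0.84 -1.43  0.17] op 0.0269 g 39.43298399448395 j6 -1.87
turnz -0.0318 shift [-0.001 -0.016 -0.   ]
```

On the index. Let go.

Request:
carry_out(
  rows=[
    [0,0,0,0,0,0,0.2],
    [0,0,0,0,0,0,-0.2],
    [0,0,0,0,0,0,-0.6],
    [0,0,0,0,0,0,-0.6],
    [0,0,0,0,0,0,-0.6],
  ],
)

```text
t: 7.05
tool_pos: [0.5244, -0.0292, 0.1143]
tool_rot: [0.165, -3.137, -0.0]
contact_force: [-0.1, -0.3, -0.1]
opening: 0.0685
grip_force: 0.0
```

```bash
python3 al.py; python3 arc.py .1 1
```

```text
line jig angle [ 0.012  0.012  0.006  0.005  0.001 -0.001 -0.001  0.007  0.037] r [0.047 0.069] dir 0.09
index jig angle [-0.004  0.009  0.009  0.007  0.004  0.001 -0.001 -0.002 -0.004] r [0.078 0.099] dir -0.004
offset at rim (line-index, mm) 0.34526172280206074
t 7.1 pos [ 0.5244 -0.0292  0.1144] r 0.0519 dial vs index ~ 0.002 F [ 0.5 -0.4 -0.6] tau [-0.02  0.03 -0.02] op 0.0685 g 0.0 j6 -1.87
turnz -0.0318 shift [-0.001 -0.017 -0.   ]
```

The wheel stays put. Raise, then go behind the carton.

Request:
carry_out(
  rows=[
    [0,0,0,0,0,-0.1,-0.6],
    [0,0,0,0,0,-0.26,-0.6],
    [0,0,0,0,0,-0.42,-0.6],
    [0,0,0,0,0,-0.42,-0.4],
    [0,0,0,0,0,-0.42,0],
  ],
)

```text
t: 7.6
tool_pos: [0.5255, -0.0294, 0.2424]
tool_rot: [-0.165, 3.134, -0.002]
contact_force: [-0.6, 0.1, -0.6]
opening: 0.0465
grip_force: 0.0
```

```bash
python3 go.py .397 .147 .24 1.689
```

```text
t 7.6 pos [ 0.5255 -0.0294  0.2424] yaw 1.676 F [-0.6  0.1 -0.6] q [-0.2  -0.19  1.83 -0.    1.5  -1.87] op 0.04651391132013779
turn [-0.0004  0.0011 -0.0041] shift [0.3641 0.6296 0.0061]
```

Request:
carry_out(
  rows=[
    [0,0,-0.004,0.07,0.12,0,0],
    [0,0,-0.004,0.16,0.28,0,0],
    [0,0,-0.004,0.25,0.44,0,0],
    [0,0,-0.004,0.33,0.57,0,0],
    [0,0,-0.004,0.364,0.63,0,0],
  ],
)

```text
t: 8.1
tool_pos: [0.3931, 0.1491, 0.2379]
tool_rot: [0.188, -3.132, -0.0]
contact_force: [-0.4, -0.7, 0.4]
opening: 0.0427
grip_force: 0.0
```

```bash
python3 go.py .397 .147 .147 1.689;python3 -c "
from h import *
c=get_image('wrist');cv2.imwrite('pics/w3.png',c['img'])"
```

```text
t 8.1 pos [0.3931 0.1491 0.2379] yaw 1.691 F [-0.4 -0.7  0.4] q [ 0.18 -0.47  2.05  0.    1.57 -1.51] op 0.04271220034967801
turn [ 0.0001 -0.0013  0.0006] shift [-0.0134 -0.0086  0.303 ]
```

View pics/w3.png

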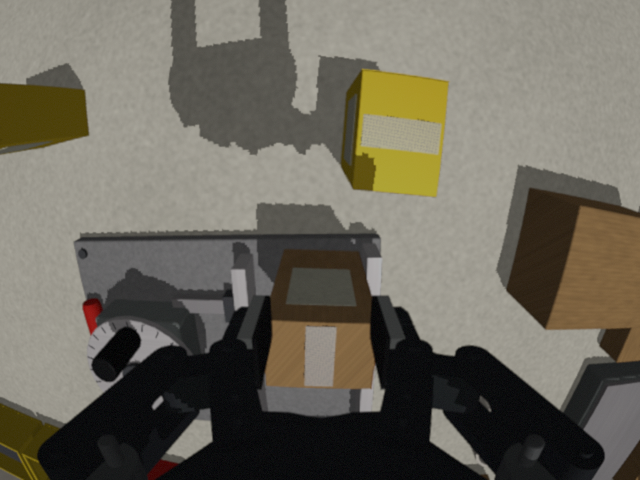

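The wrist view shows the carton laterally centred (label (320,287), top (320,340)) with its label towards the robot. The yellow box at (400,130) is clear. Descend and push gently along the bay, which is -x in the tool frame.

Request:
carry_out(
  rows=[
    [0,0,0,0,0,0.1,0],
    [0,0,0,0,0,0.2,0],
    [0,0,0,0,0,0.3,0],
    [0,0,0,-0.03,0,0.3,0],
    [0,0,0,-0.06,0,0.3,0],
  ],
)

```text
t: 8.65
tool_pos: [0.4138, 0.1492, 0.1493]
tool_rot: [0.185, -3.133, 0.001]
contact_force: [0.4, 0.1, 0.0]
opening: 0.0423
grip_force: 0.0
```

Request:
carry_out(
  rows=[
    [0,0,0,-0.02,0,0,0],
    [0,0,0,-0.04,0,0,0],
    [0,0,0,-0.06,0,0,0],
    [0,0,0,-0.08,0,0,0],
    [0,0,0,-0.1,0,0,0],
  ],
)

```text
t: 9.15
tool_pos: [0.4446, 0.1531, 0.151]
tool_rot: [-0.185, 3.135, 0.0]
contact_force: [-1.3, 0.0, 0.0]
opening: 0.0428
grip_force: 0.4
```

```bash
python3 go.py .45 .15 .147 1.689;python3 -c "
from h import *
c=get_image('side');cv2.imwrite('pics/s4.png',cv2.resize(c['img'][120:270,200:400],None,fx=3,fy=3))"
```

```text
t 9.15 pos [0.4446 0.1531 0.151 ] yaw 1.689 F [-1.3  0.   0. ] q [ 0.17 -0.27  2.05 -0.    1.36 -1.52] op 0.04280153515500724
turn [ 0.      0.0002 -0.0001] shift [-0.0168 -0.0123  0.0134]
```

Request:
carry_out(
  rows=[
    [0,0,0,-0.02,0,0,0],
    [0,0,0,-0.04,0,0,0],
    [0,0,0,-0.06,0,0,0],
    [0,0,0,-0.08,0,0,0],
    [0,0,0,-0.08,0,0,0],
  ],
)

```text
t: 9.7
tool_pos: [0.4683, 0.1558, 0.1505]
tool_rot: [-0.185, 3.136, 0.0]
contact_force: [-0.6, 0.3, 0.1]
opening: 0.0427
grip_force: 0.0
```

```bash
python3 go.py .45 .15 .147 1.689;python3 - <<'E'
from h import *
s0=dict(np.load('side0.npz'));s=get_image('side')
for c in (s0,s):
    h=cv2.cvtColor(c['img'],cv2.COLOR_BGR2HSV);m=((h[...,0]>5)&(h[...,0]<20)&(h[...,1]>80)&(h[...,2]>50)).astype(np.uint8);m[:165]=0;m[260:]=0;m[:,:238]=0;m[:,330:]=0
    n,l,st,ce=cv2.connectedComponentsWithStats(m);i=1+st[1:,4].argmax();k=l==i
    print(st[i]);print([(r,np.where(k[r])[0].min(),np.where(k[r])[0].max()) for r in range(st[i][1],st[i][1]+st[i][3],8)])
E
```

```text
t 9.7 pos [0.4683 0.1558 0.1505] yaw 1.689 F [-0.6  0.3  0.1] q [ 0.17 -0.21  1.99 -0.    1.35 -1.52] op 0.042716719548459174
turn [ 0.      0.0001 -0.0001] shift [ 0.063  -0.0121  0.0118]
[ 245  175   38   68 1351]
[(175, np.int64(262), np.int64(263)), (183, np.int64(245), np.int64(256)), (191, np.int64(247), np.int64(278)), (199, np.int64(256), np.int64(280)), (207, np.int64(260), np.int64(280)), (215, np.int64(261), np.int64(281)), (223, np.int64(252), np.int64(282)), (231, np.int64(256), np.int64(273)), (239, np.int64(264), np.int64(271))]
[ 253  179   45   57 1349]
[(179, np.int64(279), np.int64(293)), (187, np.int64(261), np.int64(296)), (195, np.int64(260), np.int64(295)), (203, np.int64(258), np.int64(292)), (211, np.int64(256), np.int64(289)), (219, np.int64(253), np.int64(287)), (227, np.int64(259), np.int64(285)), (235, np.int64(267), np.int64(272))]
```

The base edge stays while the top leans, so it is tipping. Continue.

Request:
carry_out(
  rows=[
    [0,0,0,-0.02,0,0,0],
    [0,0,0,-0.04,0,0,0],
    [0,0,0,-0.06,0,0,0],
    [0,0,0,-0.08,0,0,0],
    [0,0,0,-0.1,0,0,0],
  ],
)

```text
t: 10.25
tool_pos: [0.498, 0.1594, 0.1505]
tool_rot: [0.185, -3.136, 0.0]
contact_force: [-0.6, 0.1, 0.0]
opening: 0.0428
grip_force: 0.0
```

Request:
carry_out(
  rows=[
    [0,0,0,-0.02,0,0,0],
    [0,0,0,-0.02,0,-0.05,0],
    [0,0,0,0,0,-0.2,0],
    [0,0,0,0.1,0,-0.4,0],
    [0,0,0,0.2,0,-0.5,0],
  ],
)

```text
t: 10.75
tool_pos: [0.4435, 0.1528, 0.2973]
tool_rot: [-0.185, 3.134, 0.0]
contact_force: [0.8, 0.3, 1.1]
opening: 0.0424
grip_force: 0.0
```

```bash
python3 go.py .35 .15 .3 1.689;python3 - <<'E'
from h import *
s=get_image('side');t=get_image('top');np.savez('s5.npz',**s);np.savez('t5.npz',**t)
a=cv2.resize(s['img'][150:300,230:420],(400,320),interpolation=cv2.INTER_CUBIC);b=cv2.resize(t['img'][165:275,232:372],(400,320),interpolation=cv2.INTER_CUBIC)
cv2.imwrite('pics/last.png',np.hstack([a,b]))
E
```

```text
t 10.75 pos [0.4435 0.1528 0.2973] yaw 1.688 F [0.8 0.3 1.1] q [ 0.17 -0.36  1.88 -0.    1.63 -1.52] op 0.042421395685741985
turn [ 0.      0.0007 -0.0002] shift [ 0.3105  0.0272 -0.0097]
```

View pics/last.png

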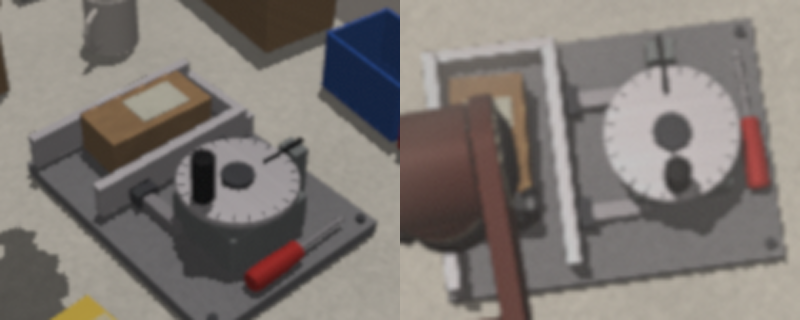

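The picture shows the carton lying label up in the bay at left (145,110), square to the fence. The dial line (665,80) is in line with the index (661,45), and the screwdriver is in place. The robot is clear at z = 0.30. One check of the dial, then hand in.

```bash
python3 al.py s5.npz && python3 -c "
from station import finish_job;print(finish_job())"
```

```text
line jig angle [ 0.012  0.012  0.006  0.004  0.    -0.002 -0.001  0.006  0.037] r [0.047 0.069] dir 0.087
index jig angle [-0.004  0.008  0.009  0.007  0.004  0.002 -0.001 -0.002 -0.004] r [0.078 0.099] dir -0.001
offset at rim (line-index, mm) 0.36891218034593165
the job is handed in; nothing more can be done
None
```

The job is handed in at about 11 s: the wheel went about 1.2 rad clockwise past the index and came back counterclockwise to within about 0.4 mm of it at the rim (fence position not measured directly), and the carton lies label up along the bay, with nothing else touched.

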